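# Load the bronze form under the sprung hold-down of the tube bender

## Task

Lay the cast bronze form on the bender's slide bed and slide it, wedge nose first, under the toe of the sprung hold-down arm so that the arm rides up and bears on the form's flat top. Keep sliding gently until the form's nose presses the sprung pad of the end stop in by about 3 mm (never to the bottom of the pad's travel; how far out the pad stands differs each time, so feel for it), then let go, leaving the form held there. Leave the clamp block, calipers and brass tube where they lie.

Things in the scene. Friction and masses are not known exactly. Their poses are not given: they have to be found in the camera images.
- form: Loose bronze bar, about 0.45 kg, on the bench: 140 mm long (own x), 30 wide, 24 high. Origin: centre of underside, z up. Nose (+x end) is a wedge: top slopes from 24 high at x=+30 to 10 high at nose face x=+70. Grip rib near the tail: x -60 to -36, 16 wide (y), from z=24 to z=62. Oiled: friction about 0.35 on bed and arm.
- bed: Fixed iron slide bed: plate with own x -130 to +160 mm, y +-50, top at z=20; origin on the bench top. The form slides along +x on y=0. Rails 9 high with inner faces at y=+-16.5 from x=+15 to +100, flared mouth (44 wide) from x=-16 to +15. Flat and open at x -130 to -16: the form (nose towards +x) can be laid there.
- toe (a point): Lowest point of the hold-down arm's toe, a 16 mm round steel crossbar (along bed y, from -14 to +56) over the channel. At rest at bed x=+40, y=0, z=35 mm: 15 above the bed's top. The form's wedge nose runs under it and lifts it to 24 above the bed.
- hold_arm (a joint): Sprung hold-down arm hinged beside the channel at bed x=+115, y=+54, z=55 mm, reaching to -x, toe across its end 75 from the hinge. 0 = at rest, grows (rad) as the toe lifts: 0.12 with the toe on the form's flat top. Presses down with 7 to 8 N. With nothing else pressing, driving the wedge under takes about 8 to 15 N, sliding on a steady 6 to 10 N.
- stop: Fixed iron block ending the channel; origin at its front foot, bed x=+130, z=20 mm. Before it a screw carries a sprung brass pad (24 wide, 15 high) facing -x. Its setting is unknown: the free pad stands 18 to 38 in front of the block (bed x +92 to +112). Pad travel 8: 0.8 N starts it, 1 N more per mm (3.8 N at 3 mm, 8.8 N at the bottom, then rigid).
- clamp_block: Grooved wooden clamp block 80 x 50 x 40, loose bystander. Origin: centre of underside.
- calipers: Steel calipers lying flat, 170 long, 8 high, loose bystander. Origin: underside, middle of the beam.
- tube: Slightly bent raw brass tube, 12 thick, 190 long (own y), loose bystander. Origin: underside, near its middle.
There are look-alikes about, which are no part of the job. Several things look just like the form: the one meant starts nearest to the robot's base.

How it is judged (in metres and radians):
On the way:
1. the form's nose is under the toe and has lifted the hold-down arm (value of joint hold_arm above 0.04 rad and horizontal distance between form and bed below 0.12 m), for 0.05 s.
At the end, for the whole second after the job is handed in: The form lies flat in the channel (within 4 mm of the centre line, 3 mm of the bed top, 0.08 rad of the slide axis), the hold-down's toe bears on its flat top (arm at 0.095 to 0.15 rad), its nose bears on the sprung pad with 1.8 to 6.5 N (pad in by about 1 to 5.7 mm), and it is let go and at rest (value of joint hold_arm between 0.095 and 0.15 rad and y of form in the frame of bed between -0.004 and 0.004 m and z of form in the frame of bed between 0.017 and 0.023 m and angle between the x axis of form and the x axis of bed, either way round below 0.08 rad and contact force between form and stop between 1.8 and 6.5 N and linear speed of form below 0.01 m/s); the robot touches nothing.
It fails at once if the sprung pad is driven to the bottom of its travel (over 9.5 N on the end stop) (contact force between form and stop above 9.5 N).
It fails at once if the clamp block, calipers or tube is moved by more than 20 mm (distance of any of clamp_block, calipers, tube from where it was at the start of the episode above 0.02 m).
It also fails if it takes over 64 s, if anything falls off the work surface, if the arm or the gripper's body presses on something with over 40 N, if the wrist force passes 120 N, or if a joint passes its speed limit or range.

## Robot

A 7-joint arm with a two-finger parallel gripper is mounted at the origin on the work surface. World frame = base frame: x ahead of the robot, y to its left, z up, the work surface at z = 0. Lengths are in mm, angles in rad, forces in N, time in s.
With the tool pointing down it reaches from about 375 to 925 mm from the base axis. Payload 3.1 kg.
Tool frame: the origin (TCP) lies midway between the tips of the shut fingers; the grasp point (between the pads) lies 19 mm behind it; z points along the fingers, y is the line along which they close (so a half turn about z gives the same grasp; the last joint's range is limited). The gripper opens to 85 mm and grips with 20 to 120 N. Pads are 22 mm wide; open, the fingers measure 114 mm over their backs; the gripper's body (76 mm by 85 mm) begins 54 mm behind the grasp point. The pads swing forward as they close: fully open they stand 13 mm farther back than shut.
Start: joints at [1.079, 0.383, 0.044, 1.598, -0.018, 1.161, -0.05], TCP at [249.424, -600.242, 231.269] pointing down, gripper open.
Joint ranges: [-2.61, 2.61], [-0.41, 2.15], [-1.48, 1.57], [0, 2.5], [-1.57, 4.71], [0.05, 1.97], [-2.85, 2.85]. Speed limits (rad/s): [2.79, 2.79, 3.14, 3.14, 3.14, 3.14, 3.14].

## Interface

Orientations are given as a unit quaternion [x, y, z, w].
In Python, from workcell import ctrl gives the robot as it stands. The module is installed in compiled form; this text tells all that it offers.
- The arm moves only by the tool carry_out, never from a script. Its argument "commands" is a list of rows, each a list of 3 entries, a list of its own where there are three numbers: the shift along the tool's x, y, z in cm, then the turn about the tool's z in degrees, then the closure, from 0 (fully open) to 1 (shut). A call has 1 to 20 rows; each row shifts and turns the commanded pose from where the row before left it, along the tool's axes as they then stand; what a row does not reach is not made up. A row lasts 1/10 s, in which the tool goes at most 50 mm and 8.59 degrees, less where a joint would pass 70% of its speed; a pose out of reach is approached as far as the arm can. A call with a gripper value outside its range is refused whole. The fingers move at their own pace and stop on an object; "force" is the grip in N (left out, the last holds). Time passes only in rows, so rows that do not move let the fingers close. It gives the time, the measured TCP pose, the force, the opening and the grip force at its end, in the units of the state.
- ctrl.get_state(): the state, without advancing time (a new reading comes with each control period).
- ctrl.get_image(name): name is "side" or "top" or "wrist"; returns a dict with "pixels" (420x560x3 uint8, blue, green, red), "fx", "fy", "cx", "cy" (pixels), "world_to_cam" (4x4, takes a point from world to camera coordinates); the wrist camera has in their place "hand_eye" (4x4, takes a point from camera to tool coordinates, whose origin is the TCP and whose axes are the flange's). Camera axes: x right, y down, z forward; pixel columns grow to the right and rows downward; lengths in mm; the calibration is good to about 2 mm. A picture is of the moment at which its call begins: read the wrist's pose just before it. There is no depth.
- ctrl.close_job(): hands the job in; it is judged then, once.
Trained networks look in a picture, given as the dict that the camera call returned (one of the last four; its "shot" number tells which), for a name from the list of things; names that differ only in an ending like _2 or _b are one class to them, and where a whole thing is asked for, a point or a joint stands for the part that bears it (a point fixed in the world has none). Each returns a list of dicts, best first, with "score" (0 to 1); they miss things now and then, are a little off and sometimes report something else, mostly with a low value. They report only what shows in the picture. A call takes as long as a camera call. They do not tell look-alikes from the thing itself.
- ctrl.search_frame(picture, thing): "box" ([left, top, width, height] in pixels, round what is visible of it).
- ctrl.cut_out(picture, thing): "pixels" (420x560 bool, what is visible of it) and "box" ([left, top, width, height] in pixels, round what is visible of it).
- ctrl.mark_of(picture, thing): "location" ([column, row] in pixels: a listed point, or the origin of a listed thing).
The state is a dict: "time": time; "joint_positions": joint angles; "qvel": joint speeds; "effort": joint torques, N m; "position": TCP position; "eef_rot": TCP orientation; "ft_force": force on the tool from outside, world axes, zero at the start; "torque": the same for the moment, N m; "grip_width": finger opening in mm; "finger_force": force on a finger pad.
Only numpy, scipy, OpenCV 4.12 (cv2) and the standard library are available. Lean on these libraries where they do the work, as an engineer would, in place of code of your own. Each camera call takes 0.05 s, during which the arm holds its last target. There are 200 camera calls.

## Working session

There is one attempt and no reset: what is moved stays moved. The work goes in short steps, Python scripts to look and compute and a tool call to move; the robot and the scene stay as the last step left them, time stands still between calls to the robot, and variables do not carry over. Pictures are saved under pics/ and viewed, at most 10 in all, crops included, and the job is handed in when it is done.

Besides the shell and the picture viewer there is one more tool, called after ">>>" by a JSON object that holds its "method" and its "body", one argument or row to a line. carry_out: Moves the arm, as the interface text tells. Its arguments: {"type":"object","properties":{"commands":{"type":"array"},"force":{"type":"number"}},"required":["commands"]}

```bash
mkdir -p pics
cat > h.py <<'E'
import numpy as np, cv2
from workcell import ctrl
def ray(p,u,v):
    M=np.array(p["world_to_cam"]);R=M[:3,:3];t=M[:3,3]
    return -R.T@t, R.T@np.array([(u-p["cx"])/p["fx"],(v-p["cy"])/p["fy"],1.])
def onz(p,u,v,z):
    c,d=ray(p,u,v);return c+d*(z-c[2])/d[2]
def proj(p,X):
    M=np.array(p["world_to_cam"]);X=np.atleast_2d(X);c=X@M[:3,:3].T+M[:3,3]
    return np.c_[p["fx"]*c[:,0]/c[:,2]+p["cx"],p["fy"]*c[:,1]/c[:,2]+p["cy"]]
E
python3 - <<'E'
from h import *
s=ctrl.get_state();print(s["position"],s["eef_rot"],s["time"])
for n in["top","side"]:
    p=ctrl.get_image(n);cv2.imwrite(f"pics/{n}0.png",p["pixels"])
    print(n,p["fx"],np.round(ray(p,280,210)[0]))
    for th in["form","bed","toe","stop","clamp_block","calipers","tube"]:
        print(th,[(round(d["score"],2),np.round(d["location"]).tolist(),onz(p,*d["location"],{"toe":35,"stop":20}.get(th,0)).round().tolist()) for d in ctrl.mark_of(p,th)][:5])
E
```

```text
[ 249.03763256 -599.3618592   229.86372294] [ 9.80667289e-01  1.95677899e-01 -3.34614965e-04 -1.31007176e-03] 0.0
top 473.71027098825107 [ 338.   73. 1190.]
form [(0.92, [178.0, 195.0], [594.0, 330.0, 0.0]), (0.63, [119.0, 266.0], [409.0, 464.0, 0.0]), (0.6, [233.0, 229.0], [509.0, 184.0, 0.0])]
bed [(0.83, [324.0, 206.0], [574.0, -48.0, 0.0])]
toe [(0.89, [324.0, 187.0], [614.0, -43.0, 35.0])]
stop [(0.56, [318.0, 158.0], [695.0, -30.0, 20.0])]
clamp_block []
calipers [(0.65, [429.0, 171.0], [671.0, -321.0, 0.0])]
tube [(0.63, [228.0, 140.0], [743.0, 206.0, 0.0])]
side 535.0603335870215 [ 17. 980. 869.]
form [(0.88, [246.0, 369.0], [405.0, 468.0, 0.0]), (0.69, [215.0, 294.0], [575.0, 336.0, -0.0]), (0.56, [273.0, 269.0], [504.0, 202.0, 0.0])]
bed [(0.92, [300.0, 210.0], [562.0, -30.0, 0.0]), (0.5, [275.0, 266.0], [507.0, 192.0, 0.0])]
toe [(0.87, [286.0, 194.0], [605.0, -32.0, 35.0])]
stop [(0.59, [259.0, 190.0], [691.0, -29.0, 20.0])]
clamp_block [(0.83, [362.0, 169.0], [502.0, -303.0, 0.0]), (0.4, [274.0, 267.0], [506.0, 194.0, -0.0])]
calipers [(0.63, [315.0, 151.0], [671.0, -320.0, 0.0])]
tube [(0.81, [193.0, 237.0], [739.0, 204.0, -0.0])]
```

Run:
```python
import cv2,numpy as np
a=cv2.imread("pics/top0.png");b=cv2.imread("pics/side0.png")
cv2.imwrite("pics/a.png",cv2.resize(a,(800,600),interpolation=cv2.INTER_CUBIC))
c1=cv2.resize(a[150:300,90:290],(800,600),interpolation=cv2.INTER_CUBIC)
cv2.imwrite("pics/b.png",c1)
cv2.imwrite("pics/c.png",cv2.resize(b[120:420,160:560],(800,600),interpolation=cv2.INTER_CUBIC))
```

```text
(no output)
```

View pics/a.png

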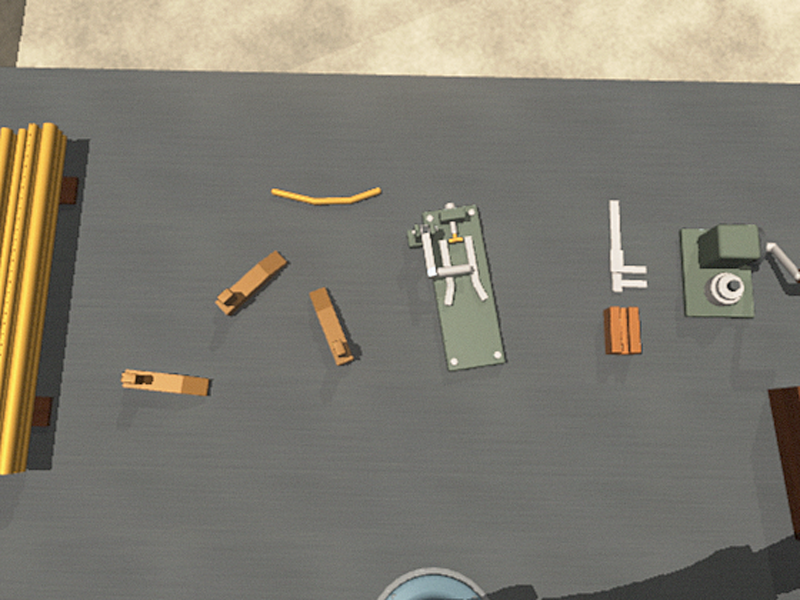

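View pics/b.png

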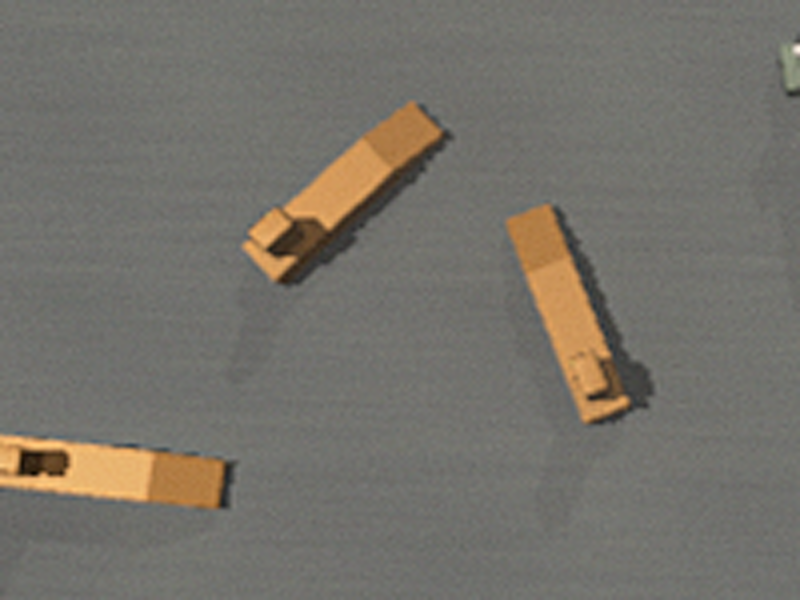

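View pics/c.png

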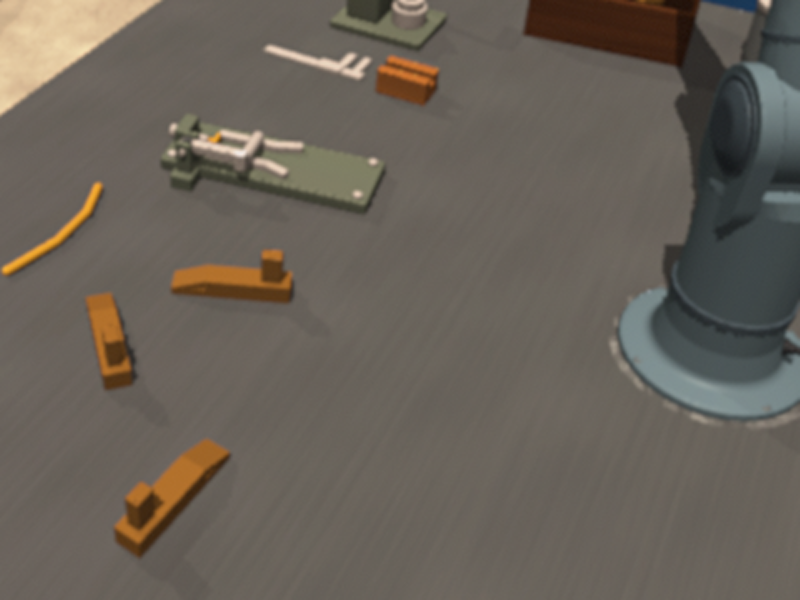

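Candidates in the top picture are A (178,195), 680 mm from the base; B (119,266), 618 mm; and C (233,229), about 545 mm. C is nearest the base, so it is the form meant. The crop confirms its rib at the tail (crop 590,375) and its nose pointing up-left (crop 535,220). The bed runs from (478,365) to (450,210) in the enlarged top view, with the stop at the far end.

```bash
cat >> h.py <<'E'
from scipy.optimize import minimize
def box(x0,x1,y,z0,z1): return np.array([[x,s*y,z] for x in(x0,x1) for s in(-1,1) for z in(z0,z1)],float)
B=np.array([[x,s*15,z] for s in(-1,1) for x,z in[(-70,0),(-70,24),(30,24),(70,10),(70,0)]],float)
FORM=[B,box(-60,-36,8,24,62)]
BED=[box(-130,160,50,0,20)]
def T(q,P,z=0):
    c,s=np.cos(q[2]),np.sin(q[2]);return np.c_[q[0]+c*P[:,0]-s*P[:,1],q[1]+s*P[:,0]+c*P[:,1],P[:,2]+z]
def sil(p,parts,q,z=0,S=16.):
    m=np.zeros((420,560),np.uint8)
    for P in parts:
        h=cv2.convexHull(proj(p,T(q,P,z)).astype(np.float32))
        cv2.fillConvexPoly(m,np.round(h*S).astype(np.int32),255,cv2.LINE_AA,4)
    return m/255.
def fit(views,parts,q0,z=0):
    def cost(v):
        q=[v[0]*10,v[1]*10,v[2]*.1]
        return sum(np.abs(sil(p,parts,q,z)-m).sum()/m.sum() for p,m in views)
    v0=np.array([q0[0]/10,q0[1]/10,q0[2]*10])
    r=minimize(cost,v0,method="Nelder-Mead",options=dict(initial_simplex=np.vstack([v0]+[v0+d for d in np.eye(3)*1.2]),xatol=.005,fatol=1e-5))
    return np.array([r.x[0]*10,r.x[1]*10,r.x[2]*.1]),r.fun
def wristpic():
    s=ctrl.get_state();p=ctrl.get_image("wrist")
    from scipy.spatial.transform import Rotation as Ro
    A=np.eye(4);A[:3,:3]=Ro.from_quat(s["eef_rot"]).as_matrix();A[:3,3]=s["position"]
    p["world_to_cam"]=np.linalg.inv(A@np.array(p["hand_eye"]));return p,s
def nearest(p,th,uv):
    L=ctrl.cut_out(p,th)
    c=[np.hypot(d["box"][0]+d["box"][2]/2-uv[0],d["box"][1]+d["box"][3]/2-uv[1]) for d in L]
    return (L[int(np.argmin(c))]["pixels"].astype(float),min(c)) if L else (None,1e9)
E
python3 - <<'E'
from h import *
vf=[];vb=[]
for n in["top","side"]:
    p=ctrl.get_image(n)
    for th,q,v in(("form",[507,192,.3],vf),("bed",[568,-40,.14],vb)):
        m,c=nearest(p,th,proj(p,[q[0],q[1],10])[0]);print(n,th,c,0 if m is None else m.sum())
        if m is not None and c<25:v.append((p,m))
for v in vf: print("f1",fit([v],FORM,[507,192,.3]))
print("f",fit(vf,FORM,[507,192,.3]))
for v in vb: print("b1",fit([v],BED,[568,-40,.14]))
print("b",fit(vb,BED,[568,-40,.14]))
p,s=wristpic();print(np.array(p["hand_eye"]).round(2).tolist(),p["fx"])
E
```

```text
top form 4.778626390983694 634.0
top bed 5.955230671404655 4884.0
side form 3.898034820997006 1041.0
side bed 3.7937587547311735 3042.0
f1 (array([5.11735909e+02, 1.86271809e+02, 4.28782305e-01]), np.float64(0.21054617430568442))
f1 (array([5.09237665e+02, 1.85908094e+02, 4.13952189e-01]), np.float64(0.10700872087547796))
f (array([5.09724530e+02, 1.86165528e+02, 4.08476055e-01]), np.float64(0.32434519458198285))
b1 (array([ 5.71636135e+02, -4.67406190e+01,  1.83516254e-01]), np.float64(0.07837195484254307))
b1 (array([ 5.70559012e+02, -4.71897079e+01,  1.89996171e-01]), np.float64(0.12558688169547896))
b (array([ 5.70982961e+02, -4.69539984e+01,  1.79768915e-01]), np.float64(0.20542942873259618))
[[-0.0, -0.95, -0.32, 81.11], [1.0, -0.0, 0.0, 0.34], [-0.0, -0.32, 0.95, -142.37], [0.0, 0.0, 0.0, 1.0]] 317.29390041581354
```

>>> {"method": "carry_out", "body": {
  "commands": [
    [[2.47,-3.12,0.3],0,0],
    [[2.47,-3.12,0.3],0,0],
    [[2.47,-3.12,0.3],0,0],
    [[2.47,-3.12,0.3],0,0],
    [[2.47,-3.12,0.3],0,0],
    [[2.47,-3.12,0.3],0,0],
    [[2.47,-3.12,0.3],0,0],
    [[2.47,-3.12,0.3],0,0],
    [[2.47,-3.12,0.3],0,0],
    [[2.47,-3.12,0.3],0,0],
    [[2.47,-3.12,0.3],0,0],
    [[2.47,-3.12,0.3],0,0],
    [[2.47,-3.12,0.3],0,0],
    [[2.47,-3.12,0.3],0,0],
    [[2.47,-3.12,0.3],0,0],
    [[2.47,-3.12,0.3],0,0],
    [[2.47,-3.12,0.3],0,0],
    [[2.47,-3.12,0.3],0,0],
    [[2.47,-3.12,0.3],0,0],
    [[2.47,-3.12,0.3],0,0]
  ]
}}

```text
time: 3.15
position: [466.8, 167.0, 171.5]
eef_rot: [0.981, 0.195, 0.001, 0.0]
ft_force: [0.6, 0.0, -0.4]
grip_width: 85.3
finger_force: 0.0
```

>>> {"method": "carry_out", "body": {
  "commands": [
    [[0,0,0],0,0],
    [[0,0,0],0,0],
    [[0,0,0],0,0]
  ]
}}

```text
time: 3.45
position: [466.0, 164.2, 171.1]
eef_rot: [0.981, 0.195, -0.0, 0.001]
ft_force: [-0.3, 0.1, -0.3]
grip_width: 85.5
finger_force: 0.0
```

```bash
cat >> h.py <<'E'
def yaw(s):
    x,y,z,w=s["eef_rot"];return np.arctan2(2*(x*y+z*w),1-2*(y*y+z*z))
def delta(s,tgt,ty):
    a=yaw(s);d=np.array(tgt)-s["position"]
    return "xyz cm",np.round([(np.cos(a)*d[0]+np.sin(a)*d[1])/10,(np.sin(a)*d[0]-np.cos(a)*d[1])/10,-d[2]/10],2),"turn deg",round(np.degrees(-(ty-a)),2)
E
python3 - <<'E'
from h import *
p,s=wristpic();print(s["time"],s["position"],np.degrees(yaw(s)))
im=p["pixels"].copy();q0=[509.7,186.2,.408]
m,c=nearest(p,"form",proj(p,[q0[0],q0[1],10])[0]);print(c,m is not None and m.sum())
if m is not None:
    q,f=fit([(p,m)],FORM,q0);print(q,f)
    r=T(q,np.array([[-48.,0,0]]))[0];print("rib",r,delta(s,[r[0],r[1],29],q[2]))
    for P in FORM: cv2.polylines(im,[cv2.convexHull(proj(p,T(q,P)).astype(np.float32)).astype(np.int32)],True,(0,255,0))
cv2.imwrite("pics/w1.png",im)
E
```

```text
3.45 [466.03013882 164.18824743 171.08980441] 22.48551119810522
3.289687635999912 5292.0
[5.09324633e+02 1.86021420e+02 4.13765611e-01] 0.05501163428334297
rib [465.37519386 166.72253936   0.        ] ('xyz cm', array([ 0.04, -0.26, 14.21]), 'turn deg', np.float64(-1.22))
```

View pics/w1.png

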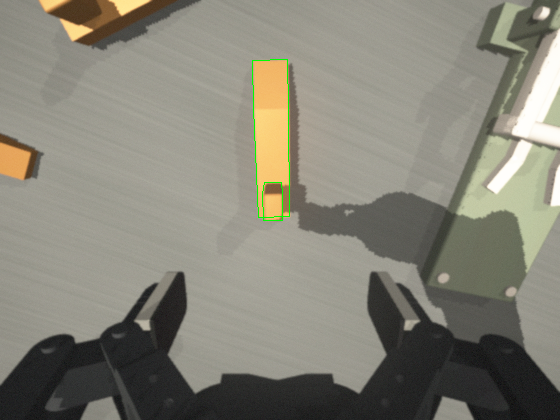

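The wrist view shows the form with its rib at (273,200), the fitted outline on it, and the bed on the right. I'm descending to grasp the rib.

>>> {"method": "carry_out", "body": {
  "commands": [
    [[0.04,-0.26,2],-1.2,0],
    [[0,0,3],0,0],
    [[0,0,3],0,0],
    [[0,0,3],0,0],
    [[0,0,2],0,0],
    [[0,0,1.1],0,0],
    [[0,0,0],0,0],
    [[0,0,0],0,0.5],
    [[0,0,0],0,1],
    [[0,0,0],0,1],
    [[0,0,0],0,1],
    [[0,0,0],0,1],
    [[0,0,0],0,1],
    [[0,0,0],0,1],
    [[0,0,0],0,1],
    [[0,0,0],0,1]
  ],
  "force": 60
}}

```text
time: 5.15
position: [466.1, 168.2, 30.9]
eef_rot: [0.979, 0.206, 0.0, 0.0]
ft_force: [-1.4, -1.1, 5.9]
grip_width: 15.3
finger_force: 58.9
```

>>> {"method": "carry_out", "body": {
  "commands": [
    [[0,0,-2],0,1],
    [[0,0,-3],0,1],
    [[0,0,-3],0,1],
    [[-1.1,2.11,0],0,1],
    [[-1.1,2.11,0],0,1],
    [[-1.1,2.11,0],0,1],
    [[-1.1,2.11,0],0,1],
    [[-1.1,2.11,0],0,1],
    [[-1.1,2.11,0],0,1],
    [[-1.1,2.11,0],0,1],
    [[-1.1,2.11,0],0,1],
    [[-1.1,2.11,0],0,1],
    [[-1.1,2.11,0],0,1],
    [[0,0,0],4.5,1],
    [[0,0,0],4.5,1],
    [[0,0,0],4.4,1],
    [[0,0,0],0,1],
    [[0,0,0],0,1],
    [[0,0,0],0,1]
  ]
}}

```text
time: 7.05
position: [449.1, -69.1, 109.7]
eef_rot: [0.996, 0.091, -0.001, -0.0]
ft_force: [0.4, 0.3, -5.5]
grip_width: 14.7
finger_force: 59.6
```

Run:
```python
from h import *
p,s=wristpic();print(s["time"],s["position"],np.degrees(yaw(s)),s["ft_force"],s["grip_width"])
im=p["pixels"].copy()
for th in("bed","toe","stop","form"):
    print(th,[(round(d["score"],2),np.round(d["location"],1).tolist(),onz(p,*d["location"],{"toe":35,"stop":20}.get(th,0)).round(1).tolist()) for d in ctrl.mark_of(p,th)][:3])
a=yaw(s);print(np.array(s["position"])[:2])
L=ctrl.cut_out(p,"form")
if L:
    d=max(L,key=lambda d:d["pixels"].sum());z=s["position"][2]-30
    q0=[s["position"][0]+48*np.cos(a),s["position"][1]+48*np.sin(a),a]
    q,f=fit([(p,d["pixels"].astype(float))],FORM,q0,z);print("form",q,f,q0)
    for P in FORM: cv2.polylines(im,[cv2.convexHull(proj(p,T(q,P,z)).astype(np.float32)).astype(np.int32)],True,(0,255,0))
for q in([571,-47,.18],):
    cv2.polylines(im,[np.int32(proj(p,T(q,np.array([[-130.,-50,20],[160,-50,20],[160,50,20],[-130,50,20]]))))],True,(255,0,0))
cv2.imwrite("pics/w2.png",im);cv2.imwrite("pics/w2raw.png",p["pixels"])
import pickle;pickle.dump({k:p[k] for k in("world_to_cam","fx","fy","cx","cy")},open("w2.pkl","wb"))
```

```text
7.05 [449.10016429 -69.1013452  109.6774006 ] 10.449585048860548 [ 0.3541064   0.31285987 -5.53387137] 14.717348902744888
bed []
toe []
stop []
form [(0.92, [277.5, 167.8], [482.0, -64.1, 0.0])]
[449.10016429 -69.1013452 ]
form [ 4.94238501e+02 -6.14067181e+01  1.82250570e-01] 0.11539664231705754 [np.float64(496.30407839576316), np.float64(-60.39557164787635), np.float64(0.1823796645697891)]
```

View pics/w2.png

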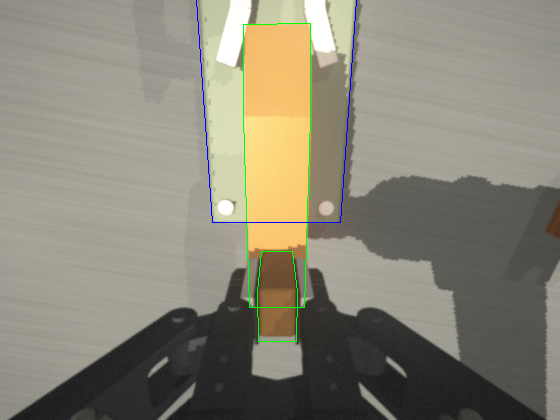

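The wrist view shows the form held centred over the bed, nose between the flared rail ends at (228,55) and (326,55), with bed bolts at (225,208) and (326,208). The bed overlay is within about 1 px. I'll measure the lateral offset of the bed edges more closely.

Run:
```python
from h import *
import pickle
p=pickle.load(open("w2.pkl","rb"));im=cv2.imread("pics/w2raw.png").astype(float)
g=cv2.GaussianBlur(im,(1,7),0);gr=im[:,:,1]-im[:,:,2]*.5-im[:,:,0]*.5   # greenness
gr=cv2.blur(gr,(3,9))
q=[571,-47,.18]
def loc(u,v,z):
    X=onz(p,u,v,z)-np.array([q[0],q[1],0]);c,s=np.cos(q[2]),np.sin(q[2]);return (c*X[0]+s*X[1],-s*X[0]+c*X[1])
for v in(90,110,130,150,170,190,215):
    d=np.diff(gr[v]);L=190+np.argmax(d[190:240]);R=330+np.argmin(d[330:365])
    a,b=loc(L+.5,v,20),loc(R+.5,v,20);print(v,L,R,np.round(a,1),np.round(b,1),round((a[1]+b[1])/2,2))
m=im.min(2)[185:230]>0
hsv=im.max(2)-im.min(2)
bl=(im.min(2)>150)&(hsv<45)
n,lab,st,ce=cv2.connectedComponentsWithStats(bl.astype(np.uint8))
for i in range(1,n):
    if st[i,4]>30: print(st[i],ce[i].round(1),np.round(loc(*ce[i],22),1))
p2=ctrl.get_image("top")
for th in("toe","stop","bed"):
  for d in ctrl.mark_of(p2,th)[:1]: print(th,onz(p2,*d["location"],{"toe":35,"stop":20}.get(th,0)))
```

```text
90 204 348 [-33.2  49.1] [-33.1 -49.3] -0.1
110 206 347 [-46.2  48.7] [-46.1 -49.6] -0.46
130 206 345 [-59.7  49.6] [-59.6 -49.1] 0.23
150 208 343 [-73.8  49.1] [-73.7 -48.7] 0.23
170 209 342 [-88.5  49.4] [-88.4 -48.9] 0.22
190 210 341 [-103.7   49.6] [-103.6  -49.2] 0.22
215 212 339 [-123.7   49.4] [-123.6  -49. ] 0.21
[ 202    0   50  227 8180] [225.4 104.9] [-42.8  35. ]
[ 257    0   97   74 3593] [315.4  23.5] [  6.6 -24.9]
[359   4  29  25 284] [369.2  17.4] [ 10.  -58.9]
[358  31  75  30 690] [383.8  48.4] [ -7.7 -70.1]
[123  46  14  10  54] [129.4  50.3] [-9.  96.1]
[ 355   55  123   47 1206] [398.8  79.8] [-26.7 -82.2]
[ 94  67  48  21 344] [121.9  76.8] [-25.  103.4]
[439  75  19   7  44] [448.  78.] [ -25.6 -115.1]
[    0    78   204   230 22966] [120.9 194.1] [-106.5  116.7]
[379  85  17   8  45] [386.2  88.8] [-32.3 -74.4]
[ 354   92  178   40 2122] [424.3 111.7] [ -47.1 -102.4]
[ 352  112  207   69 5017] [422.9 146.5] [ -70.9 -104.9]
[478 160  19  11  58] [487.2 164.6] [ -83.9 -153.7]
[351 167  42  13 196] [370.1 174.2] [-91.1 -69.1]
[352 180  24   8  72] [363.  182.8] 
[... 182 characters left out ...]
   8  34] [ 91.1 237. ] [-141.4  145.5]
[234 236  14  31 288] [241.  252.2] [-154.5   28.1]
[ 307  237  125   77 4233] [354.1 270.4] [-170.7  -63.5]
[ 14 259  30  12  67] [ 28.9 265.3] [-166.4  200.6]
[ 70 295  26  10  63] [ 83.4 299.1] [-198.2  162.5]
[108 301  18   8  47] [115.9 304.7] [-203.7  136. ]
[374 303  13   6  31] [380.2 305.7] [-204.4  -88.3]
[ 73 305  83  25 548] [114.2 317.6] [-216.7  139.5]
[111 330  20   6  37] [121.  332.5] [-232.2  136.1]
[ 77 345  23   7  40] [ 89.6 346.9] [-247.8  166.5]
[278 344  21   7  42] [287.8 346.8] [-247.6  -10.4]
toe [608.83648196 -40.6078876   35.        ]
stop [696.13951137 -23.65879212  20.        ]
bed [576.42766816 -50.79844476   0.        ]
```

>>> {"method": "carry_out", "body": {
  "commands": [
    [[0.7,-0.05,0],0,1],
    [[0.7,0,1.5],0,1],
    [[0,0,2],0,1],
    [[0,0,1.2],0,1],
    [[0,0,0.7],0,1],
    [[0,0,0],0,1],
    [[0,0,0],0,1],
    [[0,0,0],0,1]
  ]
}}

```text
time: 8.35
position: [464.5, -66.4, 57.1]
eef_rot: [0.996, 0.09, 0.001, 0.0]
ft_force: [0.4, -0.3, -4.5]
grip_width: 14.9
finger_force: 59.4
```

>>> {"method": "carry_out", "body": {
  "commands": [
    [[0,0,0.1],0,1],
    [[0,0,0.1],0,1],
    [[0,0,0],0,1],
    [[0,0,0],0,1]
  ]
}}

```text
time: 8.75
position: [463.6, -66.3, 54.4]
eef_rot: [0.996, 0.09, 0.0, 0.0]
ft_force: [-0.7, 0.2, -5.3]
grip_width: 15.4
finger_force: 59.4
```

>>> {"method": "carry_out", "body": {
  "commands": [
    [[0,0,0.1],0,1],
    [[0,0,0.1],0,1],
    [[0,0,0],0,1],
    [[0,0,0],0,1]
  ]
}}

```text
time: 9.15
position: [463.5, -66.3, 52.2]
eef_rot: [0.996, 0.09, -0.0, -0.0]
ft_force: [-0.3, 1.3, -5.1]
grip_width: 15.2
finger_force: 59.4
```

>>> {"method": "carry_out", "body": {
  "commands": [
    [[0,0,0.1],0,1],
    [[0,0,0],0,1],
    [[0,0,0],0,1]
  ]
}}

```text
time: 9.45
position: [463.6, -66.3, 51.3]
eef_rot: [0.996, 0.09, -0.0, -0.0]
ft_force: [-0.4, 0.2, -5.5]
grip_width: 15.1
finger_force: 59.5
```

>>> {"method": "carry_out", "body": {
  "commands": [
    [[0,0,0.05],0,1],
    [[0,0,0],0,1],
    [[0,0,0],0,1]
  ]
}}

```text
time: 9.75
position: [463.7, -66.3, 51.0]
eef_rot: [0.996, 0.09, 0.0, 0.0]
ft_force: [0.7, -0.5, -2.3]
grip_width: 15.1
finger_force: 59.8
```

>>> {"method": "carry_out", "body": {
  "commands": [
    [[0,0,0.05],0,1],
    [[0,0,0],0,1],
    [[0,0,0],0,1]
  ]
}}

```text
time: 10.05
position: [463.8, -66.4, 50.9]
eef_rot: [0.996, 0.09, 0.0, 0.0]
ft_force: [-3.4, -0.3, 4.9]
grip_width: 14.8
finger_force: 61.1
```

>>> {"method": "carry_out", "body": {
  "commands": [
    [[0,0,-0.05],0,1],
    [[0.2,0,0],0,1],
    [[0.3,0,0],0,1],
    [[0.3,0,0],0,1],
    [[0.3,0,0],0,1],
    [[0.3,0,0],0,1],
    [[0.3,0,0],0,1],
    [[0.3,0,0],0,1]
  ]
}}

```text
time: 10.85
position: [483.6, -62.8, 51.0]
eef_rot: [0.996, 0.09, -0.0, 0.0]
ft_force: [-4.2, -1.4, 5.3]
grip_width: 15.3
finger_force: 60.9
```

>>> {"method": "carry_out", "body": {
  "commands": [
    [[0,0,0],0,1],
    [[0,0,0],0,1]
  ]
}}

```text
time: 11.05
position: [484.5, -62.5, 51.0]
eef_rot: [0.996, 0.09, 0.001, -0.0]
ft_force: [0.1, -0.2, 1.3]
grip_width: 15.0
finger_force: 60.6
```

```bash
cat >> h.py <<'E'
Q=[571,-47,.18]
def rep():
    s=ctrl.get_state();X=s["position"]-np.array([Q[0],Q[1],0]);c,n=np.cos(Q[2]),np.sin(Q[2]);f=s["ft_force"]
    print("t",s["time"],"bed xyz",np.round([c*X[0]+n*X[1],-n*X[0]+c*X[1],X[2]],2),"F bed",np.round([c*f[0]+n*f[1],-n*f[0]+c*f[1],f[2]],1),"yaw",round(yaw(s),4),"M",np.round(s["torque"],2))
E
python3 - <<'E'
from h import *
rep();p,s=wristpic();cv2.imwrite("pics/w3.png",p["pixels"])
for th in("toe","stop","bed","hold_arm"):
  for d in ctrl.mark_of(p,th)[:1]: print(th,d)
E
```

```text
t 11.05 bed xyz [-87.86   0.24  50.96] F bed [ 0.1 -0.2  1.3] yaw 0.1811 M [0.   0.18 0.06]Traceback (most recent call last):
  File "<stdin>", line 4, in <module>
ValueError: it knows: bed, calipers, clamp_block, form, stop, toe, tube
```

View pics/w3.png

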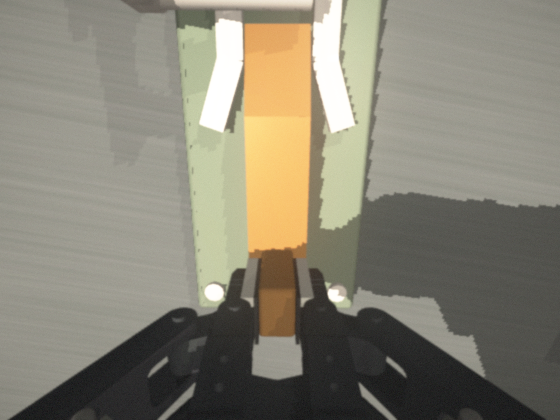

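The nose is centred between the rails, at (245–312, 24). I'm sliding it under the toe.

>>> {"method": "carry_out", "body": {
  "commands": [
    [[0.25,0,0],0,1],
    [[0.25,0,0],0,1],
    [[0.25,0,0],0,1],
    [[0.25,0,0],0,1],
    [[0.25,0,0],0,1],
    [[0.25,0,0],0,1],
    [[0.25,0,0],0,1],
    [[0.25,0,0],0,1],
    [[0,0,0],0,1]
  ],
  "force": 80
}}

```text
time: 12.15
position: [502.5, -59.3, 51.0]
eef_rot: [0.996, 0.09, -0.001, 0.0]
ft_force: [-2.3, -1.3, 5.5]
grip_width: 14.9
finger_force: 78.8
```

>>> {"method": "carry_out", "body": {
  "commands": [
    [[0.2,0,0],0,1],
    [[0.2,0,0],0,1],
    [[0.2,0,0],0,1],
    [[0.2,0,0],0,1],
    [[0.2,0,0],0,1],
    [[0.2,0,0],0,1],
    [[0.2,0,0],0,1],
    [[0.2,0,0],0,1],
    [[0,0,0],0,1]
  ]
}}

```text
time: 13.05
position: [508.1, -58.7, 50.7]
eef_rot: [0.996, 0.089, -0.012, 0.002]
ft_force: [-23.3, -3.5, 27.9]
grip_width: 14.8
finger_force: 82.4
```

>>> {"method": "carry_out", "body": {
  "commands": [
    [[0.2,0,0],0,1],
    [[0.2,0,0],0,1],
    [[0.2,0,0],0,1],
    [[0.2,0,0],0,1],
    [[0.2,0,0],0,1],
    [[0,0,0],0,1]
  ]
}}

```text
time: 13.65
position: [517.6, -57.6, 50.7]
eef_rot: [0.996, 0.089, -0.012, 0.002]
ft_force: [-22.9, -4.4, 28.6]
grip_width: 14.8
finger_force: 82.2
```

Run:
```python
from h import *
rep();p=ctrl.get_image("side")
q=[571+.984*-2,-47-.18*2,.18]
m,c=nearest(p,"form",proj(p,[571-10,-47,35])[0]);print(c)
w,s=wristpic();cv2.imwrite("pics/w4.png",w["pixels"])
e=proj(p,T(Q,np.array([[90.,0,40]])))[0].astype(int);print(e)
c1=p["pixels"][e[1]-45:e[1]+45,e[0]-50:e[0]+70]
cv2.imwrite("pics/s4.png",np.hstack([cv2.resize(c1,(400,300),interpolation=cv2.INTER_CUBIC),cv2.resize(w["pixels"],(400,300))]))
```

```text
t 13.65 bed xyz [-54.44  -0.86  50.71] F bed [-23.3  -0.2  28.6] yaw 0.1785 M [-0.57  4.35 -0.02]
2.6774231613894055
[268 187]
```

View pics/s4.png

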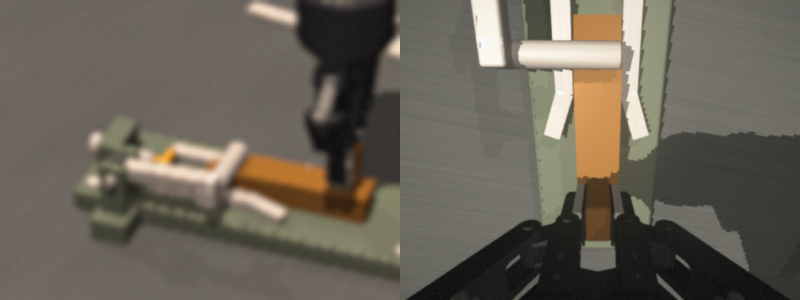

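The right half shows the nose past the toe bar and in the channel. Fz is +28 N because the compliant arm is pressing down, so I'll relieve it before going on.

>>> {"method": "carry_out", "body": {
  "commands": [
    [[0,0,-0.1],0,1],
    [[0,0,-0.1],0,1],
    [[0,0,0],0,1],
    [[0,0,0],0,1]
  ]
}}

```text
time: 14.2
position: [517.7, -57.5, 50.8]
eef_rot: [0.996, 0.089, -0.012, 0.002]
ft_force: [-17.5, -3.3, 15.1]
grip_width: 14.5
finger_force: 80.5
```

```bash
python3 -c "
from h import *
rep()"
```

```text
t 14.2 bed xyz [-54.36  -0.82  50.75] F bed [-17.8  -0.1  15.1] yaw 0.1787 M [-0.75  3.35  0.03]
```

>>> {"method": "carry_out", "body": {
  "commands": [
    [[0,0,-0.1],0,1],
    [[0,0,-0.05],0,1],
    [[0.1,0,0],0,1],
    [[0.1,0,0],0,1],
    [[0.1,0,0],0,1],
    [[0.1,0,0],0,1],
    [[0,0,0],0,1]
  ]
}}

```text
time: 14.9
position: [521.3, -56.6, 50.8]
eef_rot: [0.996, 0.089, -0.012, 0.001]
ft_force: [-15.1, -3.1, 6.7]
grip_width: 14.9
finger_force: 79.3
```

```bash
python3 -c "
from h import *
rep()"
```

```text
t 14.9 bed xyz [-50.57  -0.55  50.82] F bed [-15.4  -0.3   6.7] yaw 0.1785 M [-0.69  2.7  -0.12]
```

>>> {"method": "carry_out", "body": {
  "commands": [
    [[0.1,0,-0.05],0,1],
    [[0.1,0,0],0,1],
    [[0.1,0,0],0,1],
    [[0.1,0,0],0,1],
    [[0.1,0,0],0,1],
    [[0.1,0,0],0,1],
    [[0,0,0],0,1]
  ]
}}

```text
time: 15.6
position: [527.1, -55.3, 50.8]
eef_rot: [0.996, 0.089, -0.012, 0.001]
ft_force: [-14.2, -3.8, 4.1]
grip_width: 14.9
finger_force: 78.9
```

>>> {"method": "carry_out", "body": {
  "commands": [
    [[0.1,0,0],0,1],
    [[0.1,0,0],0,1],
    [[0.1,0,0],0,1],
    [[0.1,0,0],0,1],
    [[0.1,0,0],0,1],
    [[0.1,0,0],0,1],
    [[0,0,0],0,1]
  ]
}}

```text
time: 16.3
position: [536.1, -53.5, 50.9]
eef_rot: [0.996, 0.09, -0.008, 0.0]
ft_force: [-7.3, -2.1, -2.8]
grip_width: 14.9
finger_force: 77.9
```

Run:
```python
from h import *
rep();w,s=wristpic();cv2.imwrite("pics/w5.png",w["pixels"])
c=w["pixels"][0:150,180:380];cv2.imwrite("pics/c5.png",cv2.resize(c,(800,600),interpolation=cv2.INTER_CUBIC))
```

```text
t 16.3 bed xyz [-35.47  -0.11  50.86] F bed [-7.5 -0.8 -2.8] yaw 0.1794 M [-0.56  1.55 -0.06]
```

View pics/c5.png

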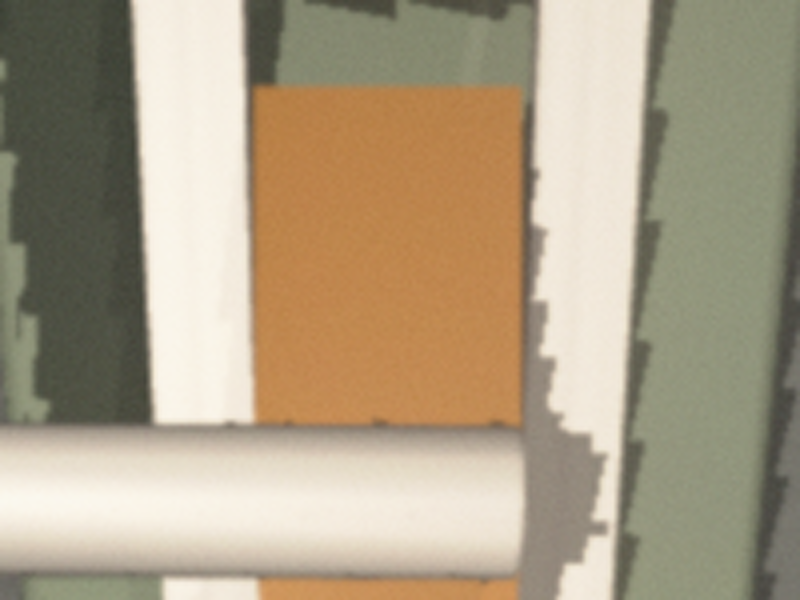

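The toe bar now sits on the form behind the wedge, at crop rows 425–575, and the nose edge is at crop row 88, still free of the pad. I'll estimate the pad face from the first top picture.

Run:
```python
from h import *
def loc(X):
    X=X-np.array([Q[0],Q[1],0]);c,s=np.cos(Q[2]),np.sin(Q[2]);return np.round([c*X[0]+s*X[1],-s*X[0]+c*X[1]],1)
for n in("top","side"):
    p=ctrl.get_image(n);im=cv2.imread(f"pics/{n}0.png").astype(int)
    e=proj(p,T(Q,np.array([[105.,0,38]])))[0].astype(int);x0,y0=e[0]-12,e[1]-12
    c=im[y0:y0+24,x0:x0+24];k=(c[:,:,2]-c[:,:,0]>60)
    ys,xs=np.nonzero(k);print(n,e,len(xs))
    for r in sorted(set(ys)):
        xx=xs[ys==r];print(r+y0,xx.min()+x0,xx.max()+x0,[loc(onz(p,(xx.min()+xx.max()+1)/2+x0,r+y0+1,z)) for z in(36,38)])
```

```text
top [318 163] 40
163 317 318 [array([104.2,   0.4]), array([103.7,   0.6])]
164 317 319 [array([101.4,  -0.4]), array([100.9,  -0.2])]
165 317 319 [array([98.9,  0. ]), array([98.3,  0.3])]
166 317 323 [array([95.5, -4.5]), array([95. , -4.2])]
167 314 323 [array([93.5, -0.3]), array([93., -0.])]
168 314 323 [array([90.9,  0.2]), array([90.4,  0.4])]
169 314 318 [array([89.4,  6.8]), array([88.8,  7.1])]
side [263 186] 31
186 268 270 [array([91.1, -6.5]), array([90. , -3.8])]
187 267 270 [array([90.6, -1.5]), array([89.5,  1.1])]
188 264 270 [array([92.7,  4.3]), array([91.6,  6.9])]
189 264 270 [array([90.9,  8.7]), array([89.9, 11.3])]
190 264 269 [array([90.5, 13.5]), array([89.4, 16.2])]
191 265 268 [array([88.8, 17.9]), array([87.7, 20.5])]
```

>>> {"method": "carry_out", "body": {
  "commands": [
    [[0.1,0,0],0,1],
    [[0.1,0,0],0,1],
    [[0.1,0,0],0,1],
    [[0,0,0],0,1],
    [[0,0,0],0,1]
  ]
}}

```text
time: 16.95
position: [539.1, -52.8, 50.9]
eef_rot: [0.996, 0.09, -0.008, 0.0]
ft_force: [-7.3, -1.8, -2.2]
grip_width: 14.6
finger_force: 78.1
```

Run:
```python
from h import *
rep()
import pickle
p,s=wristpic();im=p["pixels"].astype(int)
col=im[:40,265:290].mean(1);print(np.round(col[:40:1]).astype(int).tolist())
d=np.abs(np.diff(col[:,2]-col[:,0]));v=int(np.argmax(d))+1;print(v)
X=onz(p,277.5,v,30)-np.array([Q[0],Q[1],0]);print("nose bed x",np.cos(.18)*X[0]+np.sin(.18)*X[1])
```

```text
t 16.95 bed xyz [-3.244e+01 -4.000e-02  5.086e+01] F bed [-7.5 -0.4 -2.2] yaw 0.1795 M [-0.59  1.56 -0.07]
[[40, 67, 87], [40, 67, 87], [41, 68, 88], [39, 67, 87], [40, 68, 88], [41, 67, 87], [44, 68, 85], [60, 77, 84], [72, 88, 90], [83, 101, 101], [93, 113, 114], [103, 125, 124], [110, 134, 132], [112, 136, 134], [112, 136, 134], [112, 136, 134], [111, 136, 134], [112, 137, 135], [112, 137, 134], [112, 137, 134], [109, 136, 140], [95, 133, 157], [79, 130, 175], [73, 129, 183], [73, 129, 183], [73, 129, 184], [72, 129, 184], [73, 129, 184], [73, 130, 184], [73, 129, 184], [73, 129, 185], [73, 130, 185], [72, 129, 186], [73, 130, 186], [73, 129, 186], [73, 130, 186], [73, 130, 186], [73, 130, 186], [75, 130, 187], [75, 130, 187]]
22
nose bed x 83.63904502247013
```

>>> {"method": "carry_out", "body": {
  "commands": [
    [[0.1,0,0],0,1],
    [[0.1,0,0],0,1],
    [[0.1,0,0],0,1],
    [[0.1,0,0],0,1],
    [[0.05,0,0],0,1],
    [[0,0,0],0,1],
    [[0,0,0],0,1]
  ]
}}

```text
time: 17.7
position: [543.4, -52.1, 50.9]
eef_rot: [0.996, 0.09, -0.008, 0.0]
ft_force: [-7.1, -2.1, -2.6]
grip_width: 14.9
finger_force: 78.2
```

```bash
cat >> h.py <<'E'
def gap():
    rep();p,s=wristpic();im=p["pixels"].astype(int);col=im[:40,265:290].mean(1);d=col[:,2]-col[:,0]
    print(np.round(d).astype(int)[:34].tolist(),np.round(col[:34,1]).astype(int).tolist())
E
python3 -c "
from h import *
gap()"
```

```text
t 17.7 bed xyz [-2.804e+01 -3.000e-02  5.086e+01] F bed [-7.4 -0.8 -2.6] yaw 0.1795 M [-0.56  1.58 -0.03]
[148, 149, 149, 149, 148, 147, 148, 149, 147, 126, 86, 62, 57, 57, 57, 56, 55, 48, 33, 27, 36, 63, 91, 103, 104, 105, 107, 109, 111, 112, 114, 114, 114, 115] [210, 209, 210, 209, 210, 212, 211, 203, 178, 143, 102, 79, 75, 74, 74, 75, 74, 77, 86, 97, 110, 118, 120, 121, 121, 121, 123, 126, 127, 129, 130, 130, 131, 131]
```

Run:
```python
from h import *
p,s=wristpic()
def bx(v,z):
    X=onz(p,277.5,v,z)-np.array([Q[0],Q[1],0]);return round(np.cos(.18)*X[0]+np.sin(.18)*X[1],1)
print("nose",bx(22,30))
for z in(20.5,21,22,23,24): print(z,bx(18,z),bx(9.7,z+15))
```

```text
nose 88.1
20.5 91.6 91.6
21 91.5 91.4
22 91.3 91.2
23 91.1 91.0
24 90.9 90.8
```

>>> {"method": "carry_out", "body": {
  "commands": [
    [[0.05,0,0],0,1],
    [[0.05,0,0],0,1],
    [[0.05,0,0],0,1],
    [[0.05,0,0],0,1],
    [[0,0,0],0,1],
    [[0,0,0],0,1]
  ]
}}

```text
time: 18.4
position: [545.3, -51.7, 50.9]
eef_rot: [0.996, 0.09, -0.008, 0.0]
ft_force: [-6.8, -2.4, -2.1]
grip_width: 14.9
finger_force: 78.1
```

>>> {"method": "carry_out", "body": {
  "commands": [
    [[0.05,0,0],0,1],
    [[0,0,0],0,1],
    [[0,0,0],0,1]
  ]
}}

```text
time: 18.7
position: [545.8, -51.6, 50.9]
eef_rot: [0.996, 0.09, -0.008, 0.0]
ft_force: [-7.3, -2.7, -3.6]
grip_width: 14.9
finger_force: 78.1
```

>>> {"method": "carry_out", "body": {
  "commands": [
    [[0.05,0,0],0,1],
    [[0,0,0],0,1],
    [[0,0,0],0,1]
  ]
}}

```text
time: 19.0
position: [546.3, -51.5, 50.8]
eef_rot: [0.996, 0.09, -0.008, 0.0]
ft_force: [-7.7, -2.0, -2.4]
grip_width: 14.8
finger_force: 78.1
```

>>> {"method": "carry_out", "body": {
  "commands": [
    [[0.05,0,0],0,1],
    [[0,0,0],0,1],
    [[0,0,0],0,1]
  ]
}}

```text
time: 19.3
position: [546.4, -51.5, 50.9]
eef_rot: [0.996, 0.09, -0.009, 0.0]
ft_force: [-7.9, -1.9, -1.7]
grip_width: 14.9
finger_force: 78.2
```

>>> {"method": "carry_out", "body": {
  "commands": [
    [[0.05,0,0],0,1],
    [[0,0,0],0,1],
    [[0,0,0],0,1]
  ]
}}

```text
time: 19.6
position: [546.6, -51.4, 50.9]
eef_rot: [0.996, 0.09, -0.009, 0.0]
ft_force: [-8.8, -2.4, -0.5]
grip_width: 14.8
finger_force: 78.2
```

```bash
python3 -c "
from h import *
gap()"
```

```text
t 19.6 bed xyz [-2.476e+01 -1.000e-02  5.085e+01] F bed [-9.1 -0.8 -0.5] yaw 0.1795 M [-0.54  1.79 -0.05]
[106, 109, 123, 144, 149, 149, 148, 148, 148, 148, 149, 149, 148, 148, 149, 150, 146, 123, 82, 58, 58, 72, 87, 99, 102, 103, 103, 104, 104, 104, 106, 108, 109, 111] [154, 152, 152, 176, 200, 209, 211, 211, 210, 211, 210, 209, 210, 211, 211, 202, 176, 139, 98, 76, 76, 89, 104, 115, 118, 119, 119, 119, 119, 120, 121, 122, 125, 127]
```

>>> {"method": "carry_out", "body": {
  "commands": [
    [[0.05,0,0],0,1],
    [[0,0,0],0,1],
    [[0.05,0,0],0,1],
    [[0,0,0],0,1],
    [[0.05,0,0],0,1],
    [[0,0,0],0,1],
    [[0,0,0],0,1]
  ]
}}

```text
time: 20.35
position: [547.6, -51.3, 50.9]
eef_rot: [0.996, 0.09, -0.01, 0.001]
ft_force: [-10.3, -2.0, -0.7]
grip_width: 14.7
finger_force: 78.4
```

>>> {"method": "carry_out", "body": {
  "commands": [
    [[0.05,0,0],0,1],
    [[0,0,0],0,1],
    [[0.05,0,0],0,1],
    [[0,0,0],0,1],
    [[0,0,0],0,1]
  ]
}}

```text
time: 20.85
position: [548.1, -51.2, 50.8]
eef_rot: [0.996, 0.09, -0.01, 0.001]
ft_force: [-11.5, -1.9, 1.5]
grip_width: 14.6
finger_force: 78.6
```

```bash
python3 -c "
from h import *
gap()"
```

```text
t 20.85 bed xyz [-2.324e+01 -1.000e-02  5.085e+01] F bed [-11.6   0.1   1.5] yaw 0.1794 M [-0.58  2.13 -0.07]
[105, 116, 141, 150, 150, 148, 148, 148, 149, 149, 149, 148, 147, 148, 149, 151, 144, 110, 73, 56, 61, 79, 93, 101, 103, 103, 103, 104, 104, 105, 106, 109, 110, 112] [153, 157, 169, 187, 204, 210, 211, 210, 210, 210, 210, 210, 211, 212, 209, 195, 166, 128, 90, 74, 78, 96, 108, 116, 118, 119, 119, 119, 119, 120, 122, 124, 126, 128]
```

>>> {"method": "carry_out", "body": {
  "commands": [
    [[0.05,0,-0.03],0,1],
    [[0,0,0],0,1],
    [[0.05,0,-0.02],0,1],
    [[0,0,0],0,1],
    [[0.05,0,0],0,1],
    [[0,0,0],0,1],
    [[0,0,0],0,1]
  ]
}}

```text
time: 21.6
position: [549.0, -51.0, 50.9]
eef_rot: [0.996, 0.089, -0.011, 0.001]
ft_force: [-11.7, -1.8, 0.8]
grip_width: 15.0
finger_force: 78.5
```

```bash
python3 -c "
from h import *
rep()"
```

```text
t 21.6 bed xyz [-2.239e+01 -2.000e-02  5.089e+01] F bed [-11.8   0.3   0.8] yaw 0.1792 M [-0.57  2.14 -0.03]
```

>>> {"method": "carry_out", "body": {
  "commands": [
    [[-0.1,0,0],0,1],
    [[-0.1,0,0],0,1],
    [[-0.1,0,0],0,1],
    [[-0.1,0,0],0,1],
    [[0,0,0],0,1],
    [[0,0,0],0,1]
  ]
}}

```text
time: 22.2
position: [549.3, -50.9, 51.7]
eef_rot: [0.996, 0.09, -0.006, 0.0]
ft_force: [-5.3, -3.0, -11.3]
grip_width: 14.7
finger_force: 78.0
```

```bash
python3 -c "
from h import *
gap()"
```

```text
t 22.2 bed xyz [-22.05   0.09  51.72] F bed [ -5.7  -2.1 -11.3] yaw 0.1797 M [-0.65  1.74 -0.15]
[104, 104, 104, 104, 115, 141, 151, 150, 149, 148, 148, 149, 149, 149, 149, 148, 148, 148, 149, 134, 93, 63, 58, 69, 82, 93, 101, 104, 104, 104, 105, 105, 107, 109] [155, 155, 155, 152, 152, 174, 194, 206, 210, 212, 211, 210, 210, 210, 210, 212, 213, 208, 186, 153, 109, 80, 76, 85, 97, 108, 116, 119, 119, 120, 120, 122, 123, 125]
```

>>> {"method": "carry_out", "body": {
  "commands": [
    [[0,0,0.05],0,1],
    [[0,0,0.05],0,1],
    [[0,0,0],0,1],
    [[0,0,0],0,1]
  ]
}}

```text
time: 22.65
position: [549.3, -50.9, 51.3]
eef_rot: [0.996, 0.09, -0.007, 0.0]
ft_force: [-8.8, -2.7, -8.0]
grip_width: 15.0
finger_force: 78.5
```

```bash
python3 -c "
from h import *
rep()"
```

```text
t 22.65 bed xyz [-22.08   0.1   51.27] F bed [-9.1 -1.1 -8. ] yaw 0.1798 M [-0.62  1.87 -0.06]
```

>>> {"method": "carry_out", "body": {
  "commands": [
    [[-0.05,0,0.05],0,1],
    [[-0.05,0,0.06],0,1],
    [[0,0,0],0,1],
    [[0,0,0],0,1]
  ]
}}

```text
time: 23.05
position: [549.2, -50.9, 50.9]
eef_rot: [0.996, 0.09, -0.006, 0.0]
ft_force: [-7.6, -2.9, -6.5]
grip_width: 14.8
finger_force: 79.1
```

```bash
python3 -c "
from h import *
rep()"
```

```text
t 23.05 bed xyz [-22.12   0.09  50.91] F bed [-8.  -1.5 -6.5] yaw 0.1798 M [-0.6   1.85 -0.1 ]
```

>>> {"method": "carry_out", "body": {
  "commands": [
    [[0,0,0],0,1],
    [[0,0,0],0,1],
    [[0,0,0],0,1]
  ],
  "force": 20
}}

```text
time: 23.35
position: [549.2, -50.9, 50.9]
eef_rot: [0.996, 0.09, -0.006, 0.0]
ft_force: [-8.3, -2.4, -6.3]
grip_width: 14.6
finger_force: 79.1
```

>>> {"method": "carry_out", "body": {
  "commands": [
    [[0,0,0],0,0.7],
    [[0,0,0],0,0.6],
    [[0,0,0],0,0.4],
    [[0,0,0],0,0.3],
    [[0,0,0],0,0.3],
    [[0,0,0],0,0.3]
  ]
}}

```text
time: 23.95
position: [555.1, -49.5, 53.5]
eef_rot: [0.996, 0.09, 0.001, -0.0]
ft_force: [-0.3, -0.0, -0.3]
grip_width: 59.9
finger_force: 0.0
```

```bash
python3 -c "
from h import *
gap();p,s=wristpic();cv2.imwrite('pics/w6.png',p['pixels'])"
```

```text
t 23.95 bed xyz [-16.05   0.35  53.55] F bed [-0.3  0.  -0.3] yaw 0.181 M [ 0.01 -0.04 -0.02]
[27, 27, 27, 27, 27, 28, 31, 38, 62, 81, 96, 100, 100, 101, 101, 102, 102, 101, 102, 101, 101, 102, 113, 140, 150, 149, 147, 147, 147, 147, 148, 147, 148, 147] [194, 195, 195, 195, 196, 193, 175, 141, 124, 126, 140, 150, 155, 157, 157, 159, 158, 158, 158, 158, 159, 159, 162, 173, 192, 208, 214, 215, 215, 215, 214, 214, 214, 215]
```

View pics/w6.png

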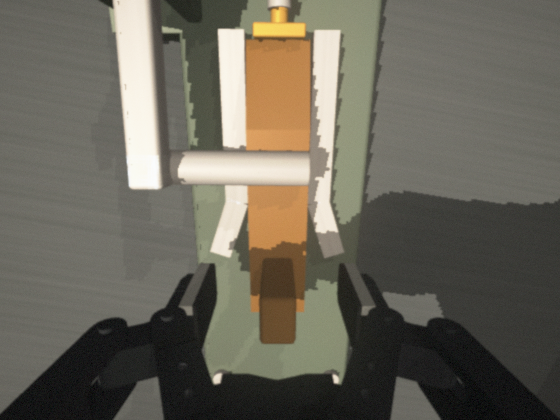

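Released. The nose is against the pad at (279,36), the toe bar is on the form at (245,168), and the fingers are clear of the rib. I'm rising straight up and then checking the pad.

>>> {"method": "carry_out", "body": {
  "commands": [
    [[0,0,-1],0,0.3],
    [[0,0,-2],0,0.3],
    [[0,0,-3],0,0.3],
    [[0,0,-3],0,0.3],
    [[0,0,0],0,0.3],
    [[0,0,0],0,0.3],
    [[0,0,0],0,0.3],
    [[0,0,0],0,0.3]
  ]
}}

```text
time: 24.85
position: [553.3, -49.7, 141.8]
eef_rot: [0.996, 0.09, -0.001, -0.0]
ft_force: [0.1, 0.1, -0.6]
grip_width: 59.9
finger_force: 0.0
```

Run:
```python
from h import *
rep();p,s=wristpic();im=p["pixels"].astype(int)
def bx(v,z,u=278):
    X=onz(p,u,v,z)-np.array([Q[0],Q[1],0]);return round(np.cos(.18)*X[0]+np.sin(.18)*X[1],1)
e=[proj(p,T(Q,np.array([[x,0,36.]])))[0] for x in(80,92,95,110)];print(np.round(e,1).tolist())
v0=int(e[3][1]);v1=int(e[0][1])+3;u=int(round(e[1][0]))
c=im[v0:v1,u-4:u+5].mean(1)
for v,k in enumerate(c): print(v+v0,np.round(k).astype(int),bx(v+v0+.5,36),bx(v+v0+.5,30))
L=ctrl.cut_out(p,"form")
d=max(L,key=lambda d:d["score"]);print(d["score"],d["box"])
```

```text
t 24.85 bed xyz [-17.91   0.52 141.82] F bed [ 0.1  0.  -0.6] yaw 0.1809 M [-0.02  0.04  0.02]
[[276.8, 80.2], [276.8, 62.1], [276.8, 57.4], [276.8, 33.6]]
33 [243 250 252] 110.1 111.2
34 [242 249 252] 109.5 110.6
35 [244 250 253] 108.8 109.9
36 [246 252 254] 108.2 109.3
37 [246 252 254] 107.6 108.7
38 [245 251 254] 107.0 108.0
39 [229 243 250] 106.3 107.4
40 [161 207 230] 105.7 106.7
41 [113 196 229] 105.1 106.1
42 [119 223 247] 104.5 105.5
43 [125 231 250] 103.8 104.8
44 [127 232 251] 103.2 104.2
45 [127 232 250] 102.6 103.5
46 [127 233 251] 102.0 102.9
47 [128 233 251] 101.3 102.2
48 [126 231 250] 100.7 101.6
49 [124 231 250] 100.1 100.9
50 [127 241 254] 99.4 100.3
51 [136 249 255] 98.8 99.6
52 [140 251 255] 98.1 99.0
53 [139 251 255] 97.5 98.3
54 [139 250 255] 96.9 97.7
55 [139 250 255] 96.2 97.0
56 [138 250 255] 95.6 96.4
57 [133 247 255] 94.9 95.7
58 [112 223 252] 94.3 95.0
59 [ 86 156 206] 93.7 94.4
60 [ 82 133 179] 93.0 93.7
61 [ 94 154 214] 92.4 93.1
62 [100 165 226] 91.7 92.4
63 [100 166 227] 91.1 91.7
64 [101 167 227] 90.4 91.1
65 [101 169 228] 89.8 90.4
66 [103 172 231] 89.1 89.7
67 [106 177 236] 88.4 89.0
68 [107 181 238] 87.8 88.4
69 [107 181 239] 87.1 87.7
70 [107 182 239] 86.5 87.0
71 [108 182 239] 85.8 86.3
72 [107 181 239] 85.2 85.7
73 [109 183 240] 84.5 85.0
74 [108 182 240] 83.8 84.3
75 [109 183 240] 83.2 83.6
76 [110 184 240] 82.5 82.9
77 [110 183 240] 81.8 82.3
78 [111 183 240] 81.2 81.6
79 [111 183 240] 80.5 80.9
80 [110 183 240] 79.8 80.2
81 [112 184 240] 79.1 79.5
82 [112 184 241] 78.5 78.8
0.56 [255.1, 58.5, 42.9, 191.4]
```

The pad face is now at bed x of about 93.9, against 91.3 free, so it is pressed in about 2.6 mm. That agrees with the felt travel of 2.7 mm. Handing in.

```bash
python3 -c "
from h import *
print(ctrl.close_job())"
```

```text
the job is handed in; nothing more can be done
None
```

I laid the form on the bed and slid it under the toe; it is let go with its nose pressing the stop pad in by about 2.7 mm, and the job was handed in at about 25 s (no verdict was returned).

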